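# Hold the density gauge's sprung shutter open for the rock in the beam

## Robot

A 7-joint arm with a two-finger parallel gripper is mounted at the origin on the work surface. World frame = base frame: x ahead of the robot, y to its left, z up, the work surface at z = 0. Lengths are in m, angles in rad, forces in N, time in s.
With the tool pointing down it reaches from about 0.4 to 0.85 m from the base axis. Payload 10.4 kg.
Tool frame: the origin (TCP) lies at the very end of the fingers, on their centre line; the grasp point (between the pads) lies 19 mm behind it (r.pinch_z is the distance from the TCP to the grasp point, in m); z points along the fingers, y is the line along which they close (so a half turn about z gives the same grasp; the last joint's range is limited). The gripper opens to 87 mm and grips with 3 to 60 N. Pads are 19 mm wide; open, the fingers measure 117 mm over their backs; the gripper's body (75 mm by 190 mm) begins 51 mm behind the grasp point.
Start: joints at [-1.205, 0.332, -0.065, 1.46, 0.022, 1.35, -0.088], TCP at [0.237, 0.578, 0.223] pointing down, gripper open.
Joint ranges: [-2.6, 2.6], [-0.5, 2.12], [-1.47, 1.34], [0.16, 2.42], [-1.27, 4.41], [0.06, 2.06], [-2.6, 2.6]. Speed limits (rad/s): [2.22, 2.22, 2.79, 2.79, 3.14, 3.14, 3.14].

## Interface

Orientations are given as a unit quaternion [x, y, z, w].
In Python, from bench import sensors, vision, r gives the robot as it stands.
- The arm moves only by the shell command python3 -m crank 'ROWS' [OPENING] [FORCE]. ROWS is JSON, a list of rows, each a list of 2 entries, a list of its own where there are three numbers: the shift along the tool's x, y, z normalised to -1 to 1, where 1 is 3 cm, then the turn about the tool's z normalised to -1 to 1, where 1 is 8 degrees. A call has 1 to 12 rows; each row shifts and turns the commanded pose from where the row before left it, along the tool's axes as they then stand; what a row does not reach is not made up. A row lasts 1/8 s, in which the tool goes at most 62.5 mm and 10.7 degrees, less where a joint would pass 70% of its speed; a pose out of reach is approached as far as the arm can. A call with a number of a shift or a turn outside -1 to 1 is refused whole. A call with a gripper value outside its range is refused whole. OPENING is the opening, from 0 (shut) to 1 (fully open), set as the call begins (- or left out, the last holds). The fingers move at their own pace and stop on an object; FORCE is the grip in N (left out, the last holds). Time passes only in rows, so rows that do not move let the fingers close. It gives the time, the measured TCP pose, the force, the opening and the grip force at its end, in the units of the state.
- sensors.read_state(): the state, without advancing time (a new reading comes with each control period).
- vision.camera(name): name is "scene" or "top" or "wrist"; returns the picture (420x560x3 uint8, red, green, blue); there is no depth.
- vision.camera_model(name): a dict with "vertical_fov" (degrees; the focal length in pixels is half the picture's height over the tangent of half this angle, whatever the lens; pixels are square), "cx", "cy" (the principal point, pixels), "camera_from_world" (4x4, takes a point from world to camera coordinates); the wrist camera has in their place "hand_eye" (4x4, takes a point from camera to tool coordinates, whose origin is the TCP and whose axes are the flange's). Camera axes: x right, y down, z forward; pixel columns grow to the right and rows downward; lengths in m; the calibration is good to about 2 mm. A picture is of the moment at which its call begins: read the wrist's pose just before it. camera_model takes no time and is no camera call.
- r.close_job(): hands the job in; it is judged then, once.
The state is a dict: "time": time; "joint_positions": joint angles; "joint_vel": joint speeds; "joint_torque": joint torques, N m; "ee_pos": TCP position; "eef_rot": TCP orientation; "ft_force": force on the tool from outside, world axes, zero at the start; "torque": the same for the moment, N m; "width": finger opening in m; "grip_force": force on a finger pad.
Only numpy, scipy, OpenCV 4.12 (cv2) and the standard library are available. Lean on these libraries where they do the work, as an engineer would, in place of code of your own. Each camera call takes 0.05 s, during which the arm holds its last target. There are 200 camera calls.

## Task

A rock is standing in the beam of the bench density gauge, between the white source shield and the detector tube; another one waits on the front boat of the track. Pull the gauge's spring-return shutter slide out by its handle until its pointer stands on the line for the rock in the beam - the near line (small dot) if that is the small rock, the far line (large dot) if it is the large one - and keep it still on that line for a count of at least five seconds. Do not disturb the rocks or anything else on the bench, and finish with the gripper still holding the slide on its line: let go, and the spring shuts it.

Things in the scene. Friction and masses are not known exactly. Their poses are not given: they have to be found in the camera images.
- gauge: Bench density gauge, fixed. Origin: on the bench under the middle of the source shield's front face. Axes: +x from that face back into the shield, +y left to specimen track and detector, z up; 'gauge frame' offsets below are mm in it. Shield: white case 170 deep, 200 wide, 150 high; lifting bow to 177 high, 87 behind the face. The shutter slide comes out of the face along -x, to the operator.
- slide (a joint): Travel of the shutter slide (m): 0 = home, shut; grows as it is pulled out along the gauge's -x; 0.030 = pointer on the near line, 0.060 = on the far line, 0.075 = end stop. A spring in the shield always pulls it home: about 4 N at 0, 8 N at the near line, 11.5 N at the far line, plus about 1 N friction. Let go, it runs home.
- handle (a point): Middle of the slide's U-handle bar: round dark steel, diameter 14, level along the gauge's y, between posts (diameter 14) 48 to either side; gauge frame -75, 0, 127 with the slide home; moves with the slide. Blade top is at 84 high. Free for 50 in front of and behind the bar above the blade: pinch it from above, jaws closing along the gauge's x.
- pointer (a point): Tip of the black triangular pointer fixed to the right edge of the slide blade, 88 above the bench (gauge frame -35, -76, 88 with the slide home); it moves with the slide and points to the right (-y of the gauge) at the scale.
- near_line (a point): Pointer's end of the near line (for small rocks): a black line 2 wide and 17 long across the aluminium ledge to the right of the slide, with a small black dot (4.4 across) beside it. The nearer of the two lines to the shield: gauge frame -65, -76, 86.
- far_line (a point): Pointer's end of the far line (for large rocks): same black line, with a larger black dot (9.6 across) beside it, 30 farther out from the shield: gauge frame -95, -76, 86.
- beam_seat (a point): Centre of the top of the specimen boat that stands in the beam, straight between the shield's beam port and the steel detector tube: a square cork pad, 108 x 108, 45 above the bench (gauge frame 85, 205, 45). One rock stands here.
- waiting_seat (a point): Centre of the top of the waiting boat, 180 nearer the operator on the same track: same pad (gauge frame -95, 205, 45). The other rock stands here and does not count.
- rock_small: The small rock: dark basalt with pale patches, about 54 x 46 and 56 high; origin at the centre of its underside. It stands either in the beam or on the waiting boat. Leave it alone.
- rock_large: The large rock: the same dark basalt with pale patches, about 100 x 86 and 88 high; origin at the centre of its underside. It stands on the other boat. Leave it alone.
- rock_a: Bystander: a medium basalt lump 85 x 70 x 60; origin at the centre of its underside; it lies on the bench. Leave it alone.
- rock_b: Bystander: a medium basalt lump 70 x 62 x 48; origin at the centre of its underside; it lies on the bench. Leave it alone.
- cal_block: Bystander: the stepped aluminium calibration block, 112 x 50 mm, steps 20 to 65 high; origin at the centre of its underside; it lies on the bench. Leave it alone.
- hammer: Bystander: the geologist's hammer, 300 long; origin at the middle of its length, underneath; it lies on the bench. Leave it alone.
- brush: Bystander: a brush, 200 long; origin at the middle of its length, underneath; it lies on the bench. Leave it alone.
- water: Bystander: a water bottle, 68 in diameter and 190 tall; origin at the centre of its underside; it lies on the bench. Leave it alone.
- calliper: Bystander: a steel calliper, 210 long, lying flat; origin at the centre of its underside; it lies on the left front of the gauge base plate (12 high). Leave it alone.

How it is judged:
By the outcome, as a careful person would: the job done as asked, in the order asked, and still so for the second after the job is handed in, while the arm keeps its last pose, push and grip.
It also fails if it takes over 38 s, if anything falls off the work surface, if the arm or the gripper's body presses on something with over 40 N, if the wrist force passes 120 N, or if a joint passes its speed limit or range.

## Working session

There is one attempt and no reset: what is moved stays moved. The work goes in short steps, Python scripts to look and compute and a shell command to move; the robot and the scene stay as the last step left them, time stands still between calls to the robot, and variables do not carry over. Pictures are saved under pics/ and viewed, at most 10 in all, crops included, and the job is handed in when it is done.

```bash
mkdir -p pics; ls; python3 - <<'E'
from bench import sensors, vision, r
import cv2, numpy as np
s=sensors.read_state(); print({k:np.round(v,3).tolist() for k,v in s.items()})
for n in("top","scene"):
    cv2.imwrite(f"pics/{n}0.png",vision.camera(n)[:,:,::-1]); print(n,vision.camera_model(n))
print(vision.camera_model("wrist"))
E
```

```text
pics
{'time': 0.0, 'joint_positions': [-1.205, 0.333, -0.065, 1.461, 0.022, 1.35, -0.088], 'joint_vel': [0.001, -0.001, 0.001, 0.001, 0.0, 0.0, -0.0], 'joint_torque': [-0.002, -62.326, 0.023, -38.99, -0.062, 0.04, 0.0], 'ee_pos': [0.237, 0.578, 0.222], 'eef_rot': [0.193, 0.981, -0.001, -0.0], 'ft_force': [-0.153, 1.004, 0.183], 'torque': [-0.039, 0.057, 0.035], 'grip_force': 0.0, 'width': 0.087}
top {'vertical_fov': 47.63087305795514, 'cx': 280.95845710959867, 'cy': 218.0067484815249, 'camera_from_world': array([[ 0.01152373, -0.99988674, -0.00968083,  0.01273768],
       [-0.9957724 , -0.01059292, -0.09124203,  0.59249581],
       [ 0.09112915,  0.01069136, -0.99578169,  1.27804137],
       [ 0.        ,  0.        ,  0.        ,  1.        ]])}
scene {'vertical_fov': 52.14041958631381, 'cx': 272.9269937224244, 'cy': 214.18575658299653, 'camera_from_world': array([[-0.50696748,  0.86176777,  0.01844654,  0.26376234],
       [ 0.64900243,  0.39570901, -0.64977706, -0.29517089],
       [-0.56725639, -0.31744399, -0.75990098,  1.55469272],
       [ 0.        ,  0.        ,  0.        ,  1.        ]])}
{'vertical_fov': 59.8825718410861, 'cx': 276.3553088798204, 'cy': 210.95881180788717, 'hand_eye': array([[ 1.05139767e-03, -9.51514815e-01, -3.07601123e-01,
         8.44246530e-02],
       [ 9.99999420e-01,  9.28717745e-04,  5.45213779e-04,
        -8.44656757e-04],
       [-2.33104367e-04, -3.07601518e-01,  9.51515240e-01,
        -1.62127427e-01],
       [ 0.00000000e+00,  0.00000000e+00,  0.00000000e+00,
         1.00000000e+00]])}
```

View pics/top0.png

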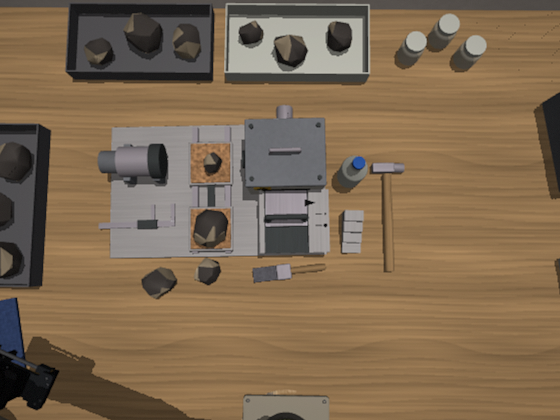

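View pics/scene0.png

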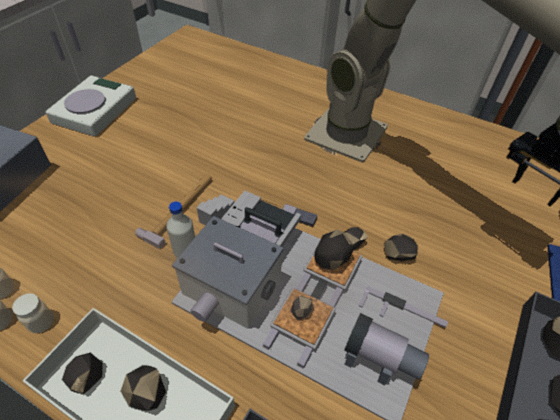

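The top view shows the small rock in the beam at (210,163), level with the detector tube and port, and the large one waiting at (211,229). So the target is the near line. The handle is around (287,220) and the pointer around (310,203), with +x up.

```bash
cat > h.py <<'E'
import cv2, numpy as np
from scipy.spatial.transform import Rotation as R
from bench import sensors, vision, r
def ray(name,uv,z,pose=None):
    m=vision.camera_model(name); f=210/np.tan(np.radians(m["vertical_fov"]/2))
    d=np.array([(uv[0]-m["cx"])/f,(uv[1]-m["cy"])/f,1])
    if name=="wrist":
        T=np.eye(4);T[:3,:3]=R.from_quat(pose["eef_rot"]).as_matrix();T[:3,3]=pose["ee_pos"];T=T@m["hand_eye"]
    else: T=np.linalg.inv(m["camera_from_world"])
    d=T[:3,:3]@d;o=T[:3,3]
    return o+d*(z-o[2])/d[2]
E
python3 - <<'E'
from h import *
im=cv2.imread("pics/top0.png")
hsv=cv2.cvtColor(im,cv2.COLOR_BGR2HSV)
m=cv2.inRange(hsv,(5,120,120),(20,255,255)); 
P=[]
for y0,y1 in((138,190),(203,255)):
    k=np.zeros_like(m);k[y0:y1,185:237]=m[y0:y1,185:237]
    k=cv2.morphologyEx(k,cv2.MORPH_OPEN,np.ones((2,2)))
    rr=cv2.minAreaRect(cv2.findNonZero(k));print(rr);P.append(ray("top",rr[0],.045))
print(P)
b,w=P; ex=(b-w)[:2]; yaw=np.arctan2(ex[1],ex[0]);print("len",np.hypot(*ex),"yaw",np.degrees(yaw))
c,s=np.cos(yaw),np.sin(yaw);Rm=np.array([[c,-s],[s,c]])
o=(b+w)[:2]/2-Rm@[-.005,.205];print("origin",o,"handle",o+Rm@[-.075,0])
cv2.imwrite("pics/c0.png",cv2.resize(im[180:265,240:350],None,fx=7,fy=7,interpolation=cv2.INTER_CUBIC))
print(R.from_quat(sensors.read_state()["eef_rot"]).as_matrix().round(3))
E
```

```text
((211.0, 163.5), (37.0, 38.0), 90.0)
((211.0, 229.0), (38.0, 38.0), 90.0)
[array([0.73851291, 0.21239727, 0.045     ]), array([0.55882767, 0.20791139, 0.045     ])]
len 0.17974122380324956 yaw 1.4301041097999796
origin [0.65878501 0.00534298] handle [0.58380837 0.00347117]
[[-0.925  0.379 -0.   ]
 [ 0.379  0.925 -0.001]
 [-0.    -0.001 -1.   ]]
```

View pics/c0.png

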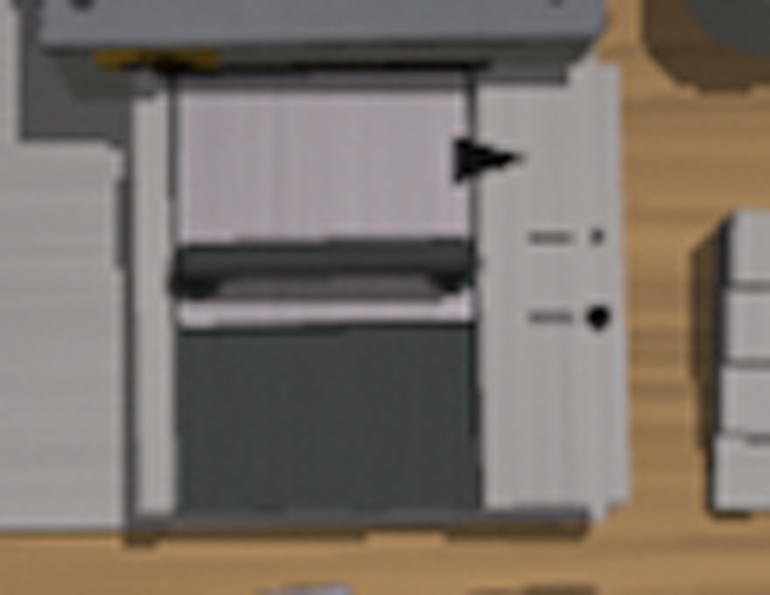

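The crop shows the slide home: bar at (323,258), pointer tip (522,158), near line with the small dot (533,237) and far line with the large dot (530,317). First I'll turn the tool so the jaws close along x, and cast those pixels as rays.

```bash
python3 - <<'E'
from h import *
for n,u,v,z in(("bar",323,258,.130),("tip",522,158,.088),("near",533,237,.086),("far",530,317,.086)): print(n,ray("top",(240+u/7-.43,180+v/7-.43),z))
E
python3 -m crank '[[[0,0,-0.5],1],[[0,0,-0.5],1],[[0,0,0],1],[[0,0,0],1],[[0,0,0],1],[[0,0,0],1],[[0,0,0],1],[[0,0,0],1],[[0,0,0],0.3]]' 1 40
python3 -c "
from h import *
s=sensors.read_state();print(R.from_quat(s['eef_rot']).as_matrix().round(3),s['joint_positions'])"
```

```text
bar [0.58704123 0.00623201 0.13      ]
tip [ 0.62942947 -0.06784182  0.088     ]
near [ 0.59994652 -0.07222725  0.086     ]
far [ 0.56991178 -0.07125391  0.086     ]
time: 1.23
ee_pos: [0.2368, 0.5782, 0.2521]
eef_rot: [0.7, 0.714, -0.0, 0.0]
ft_force: [0.3, 0.1, -1.0]
width: 0.0868
grip_force: 0.0
[[-0.02   1.    -0.   ]
 [ 1.     0.02  -0.001]
 [-0.001 -0.    -1.   ]] [-1.32281556  0.31619506  0.08699458  1.42236627 -0.02729515  1.40508908
 -1.21531841]
```

```bash
python3 -m crank '[[[-0.5,0.28,0],0],[[-0.97,0.56,0],0],[[-0.97,0.56,0],0],[[-0.97,0.56,0],0],[[-0.97,0.56,0],0],[[-0.97,0.56,0],0],[[-0.97,0.56,0],0],[[-0.97,0.56,0],0],[[-0.97,0.56,0],0],[[-0.97,0.56,0],0],[[-0.97,0.56,0],0]]'
python3 -m crank '[[[-0.97,0.56,0],0],[[-0.97,0.56,0],0],[[-0.97,0.56,0],0],[[-0.97,0.56,0],0],[[-0.97,0.56,0],0],[[-0.97,0.56,0],0],[[-0.97,0.56,0],0],[[-0.97,0.56,0],0],[[-0.9,0.5,0],0],[[-0.5,0.3,0],0],[[0,0,0],0],[[0,0,0],0]]'
python3 - <<'E'
from h import *
s=sensors.read_state();print(s['ee_pos'],s['eef_rot'],s['joint_positions'])
cv2.imwrite("pics/w1.png",vision.camera("wrist")[:,:,::-1])
E
```

```text
time: 2.6
ee_pos: [0.4209, 0.2742, 0.2524]
eef_rot: [0.699, 0.715, -0.0, -0.0]
ft_force: [0.0, 0.5, -0.9]
width: 0.087
grip_force: 0.0
time: 4.1
ee_pos: [0.5846, 0.0066, 0.2524]
eef_rot: [0.698, 0.716, 0.0, -0.0]
ft_force: [-0.3, 0.4, -0.1]
width: 0.0872
grip_force: 0.0
[0.58461972 0.00658639 0.25240805] [ 6.98396710e-01  7.15710742e-01  1.11454013e-04 -3.96205627e-04] [-0.58144788  0.24695826  0.5942377   1.55580164 -0.14051968  1.38211235
  0.04964974]
```

View pics/w1.png

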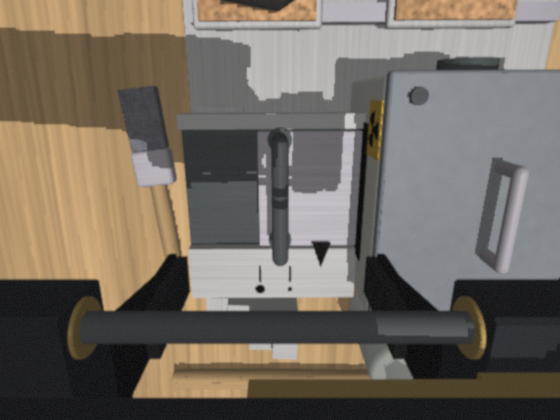

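The wrist view shows the bar at columns 272–288, from (280,138) to (280,262). The pointer tip is at (320,267), the near line (small dot) at (290,275) and the far line at (260,275).

```bash
python3 - <<'E'
from h import *
s=dict(ee_pos=[0.58461972,0.00658639,0.25240805],eef_rot=[6.98396710e-01,7.15710742e-01,1.11454013e-04,-3.96205627e-04])
for n,u,v,z in(("barL",280,138,.127),("barR",280.5,262,.127),("tip",320,267,.088),("near",290,268,.086),("far",260,268,.086)): print(n,ray("wrist",(u,v),z,s).round(4))
im=cv2.imread("pics/w1.png");g=cv2.cvtColor(im,cv2.COLOR_BGR2GRAY)
for row in(160,200,235): print(row,g[row,264:296].tolist())
M=R.from_quat(s['eef_rot']).as_matrix();print(M.round(3))
E
```

```text
barL [0.5866 0.0576 0.127 ]
barR [ 0.59   -0.0485  0.127 ]
tip [ 0.6303 -0.0718  0.088 ]
near [ 0.6007 -0.0746  0.086 ]
far [ 0.5708 -0.0754  0.086 ]
160 [187, 170, 126, 104, 104, 104, 94, 70, 49, 47, 46, 60, 72, 80, 82, 87, 90, 88, 86, 84, 81, 79, 72, 74, 121, 175, 189, 170, 128, 108, 103, 103]
200 [190, 187, 171, 126, 104, 104, 101, 82, 56, 46, 51, 52, 58, 63, 68, 71, 75, 71, 68, 64, 58, 55, 51, 65, 118, 175, 189, 191, 190, 192, 191, 192]
235 [190, 191, 182, 164, 142, 97, 63, 54, 51, 57, 65, 73, 76, 77, 80, 85, 88, 88, 87, 80, 80, 77, 74, 67, 74, 94, 135, 182, 192, 194, 194, 191]
[[-0.024  1.    -0.   ]
 [ 1.     0.024  0.001]
 [ 0.001 -0.    -1.   ]]
```

Bar middle is about (0.588, 0.004, 0.127). I'll narrow the fingers, then descend to TCP z ≈ 0.108.

```bash
python3 -m crank '[[[-0.07,0.12,0],0],[[0,0,0.4],0],[[0,0,0.7],0],[[0,0,0.7],0],[[0,0,0.7],0],[[0,0,0.7],0],[[0,0,0.6],0],[[0,0,0.5],0],[[0,0,0.3],0],[[0,0,0.2],0],[[0,0,0],0]]' 0.5 45
python3 -m crank '[[[0,0,0],0],[[0,0,0],0],[[0,0,0],0],[[0,0,0],0],[[0,0,0],0],[[0,0,0],0]]' 0 45
python3 - <<'E'
from h import *
s=sensors.read_state();print(s['ee_pos'],s['eef_rot'],s['width'],s['grip_force'],s['ft_force'])
cv2.imwrite("pics/w2.png",vision.camera("wrist")[:,:,::-1])
E
```

```text
time: 5.52
ee_pos: [0.5887, 0.0034, 0.1084]
eef_rot: [0.699, 0.715, -0.0, -0.0]
ft_force: [0.3, 0.1, -0.4]
width: 0.0437
grip_force: 0.0
time: 6.28
ee_pos: [0.5875, 0.0034, 0.1085]
eef_rot: [0.699, 0.715, -0.001, -0.001]
ft_force: [-6.5, 0.1, 4.9]
width: 0.0128
grip_force: 45.0
[0.58750608 0.00344391 0.10854065] [ 0.69892011  0.71519852 -0.0007662  -0.00107999] 0.012819005799157119 44.98533213045448 [-6.47668315  0.12599168  4.92739665]
```

View pics/w2.png

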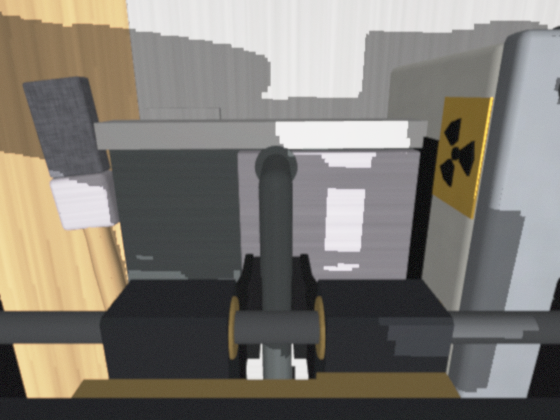

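The bar sits between the pads at (275,330), held at 45 N. Now I'll pull it nearly to the near line.

```bash
python3 -m crank '[[[0,-0.1,0],0],[[0,-0.2,0],0],[[0,-0.2,0],0],[[0,-0.2,0],0],[[0,-0.15,0],0],[[0,-0.1,0],0],[[0,-0.05,0],0],[[0,0,0],0],[[0,0,0],0],[[0,0,0],0]]'
python3 - <<'E'
from h import *
s=sensors.read_state();print(s['ee_pos'],s['eef_rot'],s['width'],s['grip_force'],s['ft_force'])
t=vision.camera("top")[:,:,::-1]; c=vision.camera("scene")[:,:,::-1]; w=vision.camera("wrist")[:,:,::-1]
for n,i in zip("tcw",(t,c,w)): cv2.imwrite(f"pics/{n}3.png",i)
A=cv2.resize(t[180:265,250:350],(500,425),interpolation=cv2.INTER_CUBIC)
cv2.imwrite("pics/m3.png",np.hstack([A,cv2.resize(c[180:265,200:260],(300,425))]))
E
```

```text
time: 7.58
ee_pos: [0.5597, 0.0027, 0.1086]
eef_rot: [0.699, 0.715, 0.001, 0.001]
ft_force: [6.3, -0.9, -5.1]
width: 0.0127
grip_force: 45.0
[0.55972508 0.00266236 0.10861236] [0.69887029 0.71524726 0.00078664 0.00102706] 0.012699391586784743 44.99107737021404 [ 6.30457369 -0.9475687  -5.0588731 ]
```

View pics/m3.png

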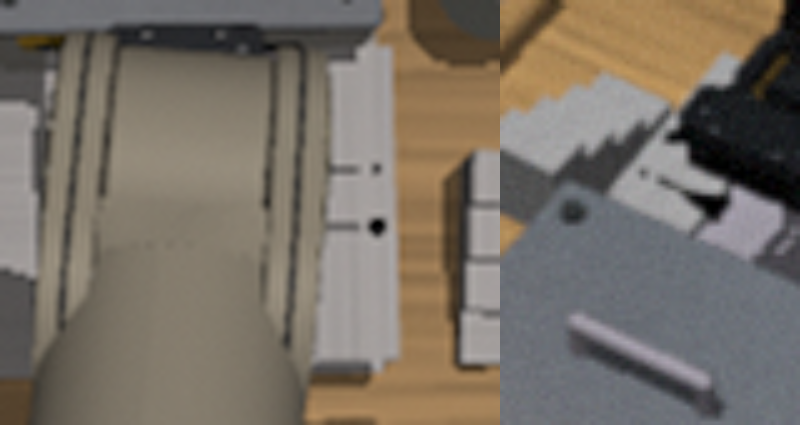

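The top view has the pointer hidden by the arm. In the scene crop it is just short of the near line at (690,185), with the small dot at (643,173). I'll add the last 2 mm.

```bash
python3 -m crank '[[[0,-0.04,0],0],[[0,-0.04,0],0],[[0,0,0],0],[[0,0,0],0],[[0,0,0],0]]'
python3 - <<'E'
from h import *
s=sensors.read_state();print(s['ee_pos'],s['eef_rot'],s['width'],s['grip_force'],s['ft_force'])
c=np.mean([vision.camera("scene").astype(float) for _ in range(4)],0)[:,:,::-1].astype(np.uint8)
cv2.imwrite("pics/c4.png",c)
c3=cv2.imread("pics/c3.png")
f=lambda i:cv2.resize(i[195:235,220:255],(400,457),interpolation=cv2.INTER_CUBIC)
cv2.imwrite("pics/m4.png",np.hstack([f(c3),f(c)]))
m=vision.camera_model("scene");F=210/np.tan(np.radians(m["vertical_fov"]/2))
def pr(p):
    q=m["camera_from_world"]@np.r_[p,1];return np.array([m["cx"]+F*q[0]/q[2],m["cy"]+F*q[1]/q[2]])
a=np.array([.6005,-.0735,.086]);print("proj near",pr(a),"px per mm along slide",pr(a-[.001,0,0])-pr(a), "outer end",pr(a-[0,.017,0]))
E
```

```text
time: 8.35
ee_pos: [0.5575, 0.0026, 0.1086]
eef_rot: [0.699, 0.715, 0.001, 0.001]
ft_force: [7.3, 0.1, -6.9]
width: 0.0126
grip_force: 45.0
[0.55747848 0.00256278 0.10863041] [0.69890215 0.7152158  0.00087694 0.00116764] 0.012631035029017973 44.98789768498682 [ 7.3350512   0.07815057 -6.92353406]
proj near [235.41640748 217.69771158] px per mm along slide [ 0.20372007 -0.23926444] outer end [230.24771529 215.22929613]
```

View pics/m4.png

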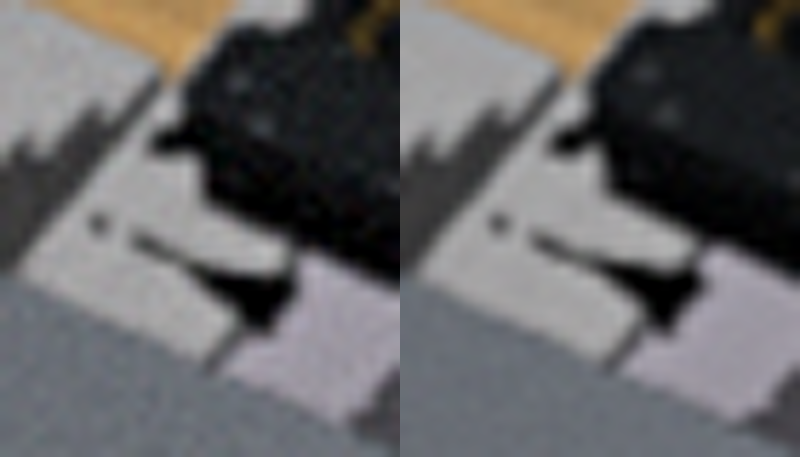

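The pointer now runs straight into the near line: base centre about (685,296), dot (498,222), line at (540–590,240–262). The TCP travel is also 30.0 mm. Now I hold still.

```bash
Z='see rows'; python3 -m crank '[[[0,0,0],0],[[0,0,0],0],[[0,0,0],0],[[0,0,0],0],[[0,0,0],0],[[0,0,0],0],[[0,0,0],0],[[0,0,0],0],[[0,0,0],0],[[0,0,0],0],[[0,0,0],0],[[0,0,0],0]]' | head -2
python3 -m crank '[[[0,0,0],0],[[0,0,0],0],[[0,0,0],0],[[0,0,0],0],[[0,0,0],0],[[0,0,0],0],[[0,0,0],0],[[0,0,0],0],[[0,0,0],0],[[0,0,0],0],[[0,0,0],0],[[0,0,0],0]]' | head -2
python3 -m crank '[[[0,0,0],0],[[0,0,0],0],[[0,0,0],0],[[0,0,0],0],[[0,0,0],0],[[0,0,0],0],[[0,0,0],0],[[0,0,0],0],[[0,0,0],0],[[0,0,0],0],[[0,0,0],0],[[0,0,0],0]]' | head -2
python3 -m crank '[[[0,0,0],0],[[0,0,0],0],[[0,0,0],0],[[0,0,0],0],[[0,0,0],0],[[0,0,0],0],[[0,0,0],0],[[0,0,0],0],[[0,0,0],0],[[0,0,0],0],[[0,0,0],0],[[0,0,0],0]]' | head -2
python3 -m crank '[[[0,0,0],0],[[0,0,0],0],[[0,0,0],0],[[0,0,0],0],[[0,0,0],0],[[0,0,0],0],[[0,0,0],0],[[0,0,0],0],[[0,0,0],0],[[0,0,0],0],[[0,0,0],0],[[0,0,0],0]]'
python3 - <<'E'
from h import *
c=np.mean([vision.camera("scene").astype(float) for _ in range(4)],0)[:,:,::-1]
a=cv2.imread("pics/c4.png").astype(float)
print("change since hold began:",abs(c-a)[195:235,220:255].mean().round(2))
g=c.mean(2)
for x in range(227,246): 
    col=g[206:226,x]; wgt=np.clip(120-col,0,None); print(x, (206+(wgt*np.arange(20)).sum()/max(wgt.sum(),1)).round(2), int(wgt.sum()),end=" | ")
E
```

```text
time: 10.05
ee_pos: [0.5575, 0.0026, 0.1086]
time: 11.55
ee_pos: [0.5575, 0.0026, 0.1086]
time: 13.05
ee_pos: [0.5574, 0.0025, 0.1086]
time: 14.55
ee_pos: [0.5575, 0.0026, 0.1086]
time: 16.05
ee_pos: [0.5575, 0.0026, 0.1086]
eef_rot: [0.699, 0.715, 0.001, 0.001]
ft_force: [6.9, -0.8, -5.5]
width: 0.013
grip_force: 45.0
change since hold began: 1.84
227 208.96 318 | 228 209.63 262 | 229 209.71 148 | 230 211.24 74 | 231 224.47 23 | 232 217.99 55 | 233 211.48 137 | 234 208.12 239 | 235 207.74 242 | 236 208.4 214 | 237 209.42 294 | 238 210.19 689 | 239 211.49 969 | 240 212.41 1077 | 241 213.26 1249 | 242 213.85 1407 | 243 213.98 1460 | 244 213.0 1362 | 245 212.43 1322 |
```

The slide stayed still for over 7 s on the near line, so I'm handing in.

```bash
python3 -c "
from bench import r
print(r.close_job())"
```

```text
the job is handed in; nothing more can be done
None
```

The small rock is in the beam, so I pulled the slide out 30 mm (by arm travel) to the near line; it stayed still there for over 7 s, and I handed in with the gripper still holding it.

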